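# Shut the LED-candle charging case and hold its sync button half way

### The job

Gently lower the lid of the blue candle charging case until it is fully shut, leaving the big white and green button on the lid alone until then. Then press that button straight down to half way with the gripper's fingertips, so that its green band has just sunk into the dark collar, and hold it there: never push it to the bottom, for that wipes the candles' settings. Finish while still holding it half way down, with everything else on the sill left where it stands.

Things in the scene. Friction and masses are not known exactly. Their poses are not given: they have to be found in the camera images.
- case: Fixed blue plastic charging case, open box 170 (x) x 220 (y) x 55 mm high, walls 6 mm, with four white LED candles lying inside below the rim. Origin: centre of its underside, on the sill. Its own -x side is the front (towards the robot, yawed up to 0.35 rad), z up. It does not slide.
- case_hinge (a point): Middle of the hinge line at the top of the case's rear (+x) rim, 85 mm behind the case's origin and 55 mm above the sill. The hinge line runs along the case's y axis; this point does not move, its axes are those of the case.
- case_lid (a joint): Angle of the lid, rad: 0 fully shut (level on the rim), growing as it opens up and back to 1.75; starts at 1.0 to 1.5 (standing up). The lid is a blue plate 170 long (from the hinge to the front edge) x 220 wide x 12 mm thick, about 0.3 kg, its underside in the plane of the hinge line. A friction hinge (about 0.5 N m) makes it stay at any angle it is left at; it does not spring back.
- lid_tab (a point): Centre of the white pull tab in the middle of the lid's free edge, 178 mm from the hinge line. The tab is 50 mm wide along the edge, 10 mm thick, and sticks out 18 mm beyond the lid. Axes are the lid's: x from the free edge towards the hinge, z out of the lid's outer (top) face.
- sync_button (a joint): Travel of the sync button, m: 0 released, 0.016 bottomed out, half way 0.008. Spring-loaded along the lid's z axis: about 2.3 N to start moving, 5.9 N at half way, 9.5 N at the bottom. It springs back as soon as it is let go.
- button_top (a point): Centre of the sync button's top face: a round plunger 36 mm across, mid-width on the lid, 70 mm from the hinge line. Released, it stands 22 mm out of a dark collar (52 mm across, 8 mm high) on the lid's outer face: upper 14 mm white, lower 8 mm a green band. With the lid shut and the button released the top is 97 mm above the sill. z points out of the lid's outer face.
- slate_tray: Bystander: dark slate slab 320 x 150 x 12 mm, origin at the centre of its underside.
- menorah: Bystander: nine-armed aluminium menorah on the slate tray, 250 mm wide (along its x), 232 mm tall, origin at the centre of its foot's underside.
- red_dreidel: Bystander: red plastic dreidel lying on its side, a 30 mm cube with stem and tip, 68 mm long along its x; origin under the cube's centre.
- yellow_dreidel: Bystander: yellow plastic dreidel lying on its side, as the red one.
- egg_cup: Bystander: white ceramic egg cup, 48 mm diameter, 62 mm tall, origin at the centre of its underside.
- glass_bowl: Bystander: green glass bowl, 130 mm diameter, 60 mm tall, origin at the centre of its underside.

How it is judged:
On the way, in this order (a step that is already met when the one before it is completed fails the run):
1. the lid is fully shut and the button not yet pressed (value of joint case_lid below 0.04 rad and value of joint sync_button below 0.003 m), for 0.2 s.
2. the button is held half way down with the lid shut (value of joint case_lid below 0.04 rad and value of joint sync_button between 0.005 and 0.011 m and contact force between the fingers and case above 1.5 N), for 0.5 s.
At the end, for the whole second after the job is handed in: The lid is shut (below 0.04 rad), the fingers press on the case with more than 1.5 N and keep the button between 5 and 11 mm of its 16 mm travel, and every bystander is within 20 mm of where it started (all of step 2 and distance of each of slate_tray, menorah, red_dreidel, yellow_dreidel, egg_cup, glass_bowl from where it was at the start of the episode below 0.02 m); the arm keeps its last pose, push and grip.
It fails at once if the button is pushed to the bottom (beyond 14 mm of 16) (value of joint sync_button above 0.014 m).
It fails at once if the button is pressed while the lid is still open (value of joint case_lid above 0.1 rad and value of joint sync_button above 0.004 m).
It fails at once if the lid is slammed (faster than 3 rad/s) (velocity of joint case_lid below -3 rad/s).
It fails at once if a bystander is disturbed (moved 20 mm) (distance of any of slate_tray, menorah, red_dreidel, yellow_dreidel, egg_cup, glass_bowl from where it was at the start of the episode above 0.02 m).
It also fails if it takes over 42 s, if anything falls off the work surface, if the arm or the gripper's body presses on something with over 40 N, if the wrist force passes 120 N, or if a joint passes its speed limit or range.

### The arm

A 6-joint arm with a two-finger parallel gripper is mounted at the origin on the work surface. World frame = base frame: x ahead of the robot, y to its left, z up, the work surface at z = 0. Lengths are in m, angles in rad, forces in N, time in s.
With the tool pointing down it reaches from about 0.35 to 0.975 m from the base axis. Payload 4.9 kg.
Tool frame: the origin (TCP) lies on the centre line of the jaws, within the pads' length; the fingertips stand ctrl.tcp_to_tips ahead of it and the grasp point (between the pads) lies 3 mm ahead of it (ctrl.tcp_to_tips is the distance from the TCP to the fingertips, in m); z points along the fingers, y is the direction in which the jaws open and shut (so a half turn about z gives the same grasp; the last joint's range is limited). The gripper opens to 85 mm and grips with 20 to 120 N. Pads are 22 mm wide; open, the fingers measure 114 mm over their backs; the gripper's body (76 mm by 85 mm) begins 54 mm behind the grasp point. The pads swing forward as they close: fully open they stand 13 mm farther back than shut.
Start: joints at [-1.415, 0.053, 1.613, -0, 1.476, -0.119], TCP at [0.17, -0.602, 0.253] pointing down, gripper open.
Joint ranges: [-3.01, 3.01], [-1.01, 2.22], [0.06, 2.58], [-1.02, 4.17], [0.09, 2.62], [-3.14, 3.14]. Speed limits (rad/s): [2.57, 2.57, 3.14, 3.14, 3.14, 3.14].

### API

Orientations are given as a rotation vector (axis times angle).
In Python, from station import ctrl, vision gives the robot as it stands.
- The arm moves only by the tool jog_arm, never from a script. Its argument "deltas" is a list of rows, each a list of 7 numbers: the turn, a rotation vector about the tool's x, y, z in rad, then the shift along the tool's x, y, z in cm, then the opening, from 0 (shut) to 1 (fully open). A call has 1 to 12 rows; each row shifts and turns the commanded pose from where the row before left it, along the tool's axes as they then stand; what a row does not reach is not made up. A row lasts 1/12 s, in which the tool goes at most 41.7 mm and 7.16 degrees, less where a joint would pass 70% of its speed; a pose out of reach is approached as far as the arm can. A call with a gripper value outside its range is refused whole. The fingers move at their own pace and stop on an object; "grip_force" is the grip in N (left out, the last holds). Time passes only in rows, so rows that do not move let the fingers close. It gives the time, the measured TCP pose, the force and the opening at its end, in the units of the state.
- ctrl.get_obs(): the state, without advancing time (a new reading comes with each control period).
- vision.get_image(name): name is "scene" or "top"; returns (picture, depth): 400x640x3 uint8, red, green, blue; 400x640 float32, m along the optical axis (not along the pixel's ray), 0 where there is no reading.
- vision.calibration(name): a dict with "fx", "fy", "cx", "cy" (pixels), "rvec" (rotation vector, rad) and "tvec" (3), from world to camera coordinates, as OpenCV has them. Camera axes: x right, y down, z forward; pixel columns grow to the right and rows downward; lengths in m; the calibration is good to about 2 mm. A picture is of the moment at which its call begins. calibration takes no time and is no camera call.
- ctrl.finish_job(): hands the job in, once; it reports no verdict.
The state is a dict: "t": time; "q": joint angles; "dq": joint speeds; "effort": joint torques, N m; "tool_pos": TCP position; "tool_rot": TCP orientation; "contact_force": force on the tool from outside, world axes, zero at the start; "wrist_torque": the same for the moment, N m; "opening": finger opening in m.
Only numpy, scipy, OpenCV 4.12 (cv2) and the standard library are available. Lean on these libraries where they do the work, as an engineer would, in place of code of your own. Each camera call takes 0.05 s, during which the arm holds its last target. There are 200 camera calls.

## Working session

There is one attempt and no reset: what is moved stays moved. The work goes in short steps, Python scripts to look and compute and a tool call to move; the robot and the scene stay as the last step left them, time stands still between calls to the robot, and variables do not carry over. Pictures are saved under pics/ and viewed, about 8 in all and at most 12, crops included, and the job is handed in when it is done.

Besides the shell and the picture viewer there is one more tool, called as a command line: name --pt "numbers of a row" for each row, then --argument value for the rest. jog_arm: Moves the arm, as the interface text tells. Its arguments: {"type":"object","properties":{"deltas":{"type":"array"},"grip_force":{"type":"number"}},"required":["deltas"]}

```bash
ls; mkdir -p pics; cat > h.py <<'E'
import numpy as np, cv2
from scipy.spatial.transform import Rotation as R
from station import ctrl, vision
def cam(n):
    c=vision.calibration(n); K=np.array([[c['fx'],0,c['cx']],[0,c['fy'],c['cy']],[0,0,1.]])
    return K,R.from_rotvec(np.ravel(c['rvec'])).as_matrix(),np.ravel(c['tvec'])
def cloud(n,depth):
    K,Rm,t=cam(n); v,u=np.mgrid[:400,:640]
    p=np.stack([(u-K[0,2])/K[0,0]*depth,(v-K[1,2])/K[1,1]*depth,depth],-1)
    return (p-t)@Rm
def proj(n,P):
    K,Rm,t=cam(n); q=(np.atleast_2d(P)@Rm.T+t)@K.T; return q[:,:2]/q[:,2:]
E
python3 - <<'E'
from h import *
ims=[]
for n in('scene','top'):
    im,d=vision.get_image(n); np.savez(f'pics/{n}0.npz',im=im,d=d); ims.append(im)
    cv2.imwrite(f'pics/{n}0.png',cv2.cvtColor(im,cv2.COLOR_RGB2BGR)); K,Rm,t=cam(n);print(n,-Rm.T@t,Rm[2])
    P=cloud(n,d); h=cv2.cvtColor(im,cv2.COLOR_RGB2HSV)
    m=(h[...,0]>98)&(h[...,0]<130)&(h[...,1]>110)&(d>0)
    print(m.sum(),np.percentile(P[m],[1,50,99],axis=0).round(3))
o=ctrl.get_obs();print(o,ctrl.tcp_to_tips)
E
```

```text
pics
scene [1.15034905 0.08114251 0.8747764 ] [-0.64891516 -0.05637416 -0.75876945]
7333 [[-0.06  -0.984  0.005]
 [ 0.588 -0.063  0.147]
 [ 0.635  0.078  0.336]]
top [ 0.40467908 -0.00713755  1.12886151] [ 9.10267706e-02  8.21534391e-04 -9.95848107e-01]
2264 [[ 0.163 -0.581  0.01 ]
 [ 0.555 -0.014  0.172]
 [ 0.628  0.472  0.701]]
{'t': 0.1, 'q': array([-1.41497942e+00,  5.33206856e-02,  1.61413958e+00, -1.96453125e-05,
        1.47599993e+00, -1.19004439e-01]), 'dq': array([ 0.00024955, -0.00200076, -0.0030272 , -0.0004279 ,  0.00080242,
       -0.00142211]), 'effort': array([ 5.60978351e-04, -3.94901991e+01, -3.71362925e+01, -8.63477089e-05,
        3.93830225e-03, -1.42764819e-05]), 'tool_pos': array([ 0.16952156, -0.60103464,  0.25217764]), 'tool_rot': array([-3.11013032e+00, -4.30078344e-01,  8.46542452e-05]), 'contact_force': array([0.64130622, 0.46641868, 0.33593751]), 'wrist_torque': array([ 0.00623444, -0.04157834,  0.00677663]), 'opening': 0.0856596827358899} 0.022
```

```bash
python3 -c "
import cv2,numpy as np
a=cv2.imread('pics/scene0.png');b=cv2.imread('pics/top0.png')
cv2.imwrite('pics/both0.png',cv2.resize(np.vstack([a,b]),(480,600)))"
```

```text
(no output)
```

View pics/scene0.png

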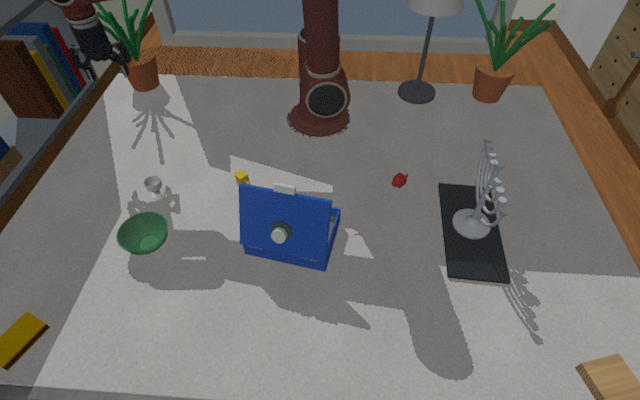

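View pics/top0.png

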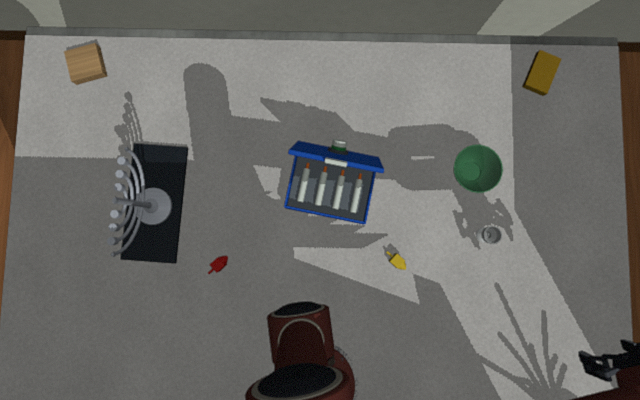

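The scene view shows the lid standing open at about (285,225), with the tab at (284,188) and the button at (279,235). The yellow dreidel is at (242,178), close to the case's front right. The top view shows the case at about (330,185), the dreidel at (397,259) and clear space in front.

```bash
python3 - <<'E'
from h import *
z=np.load('pics/scene0.npz');im,d=z['im'],z['d'];P=cloud('scene',d);h=cv2.cvtColor(im,cv2.COLOR_RGB2HSV)
m=(h[...,0]>98)&(h[...,0]<130)&(h[...,1]>110)&(d>0); m[:,:200]=0;m[:,345:]=0;m[:180]=0;m[290:]=0
Q=P[m];
q=Q[(Q[:,2]>.09)&(Q[:,2]<.2)]
for _ in range(6):
    c=q.mean(0);n=np.linalg.svd(q-c,full_matrices=False)[2][2]; n*=np.sign(n[0]); r=(Q-c)@n
    q=Q[(abs(r)<.004)&(Q[:,2]>.075)]
print('n',n,len(q)); th=np.arctan2(np.hypot(n[0],n[1]),n[2]); yaw=np.arctan2(n[1],n[0]);print('lid angle',th,'yaw',yaw)
# lid axes
ey=np.array([-np.sin(yaw),np.cos(yaw),0]); ex=np.array([np.cos(yaw),np.sin(yaw),0]); up=np.cross(n,ey); up*=np.sign(up[2])
print('y ext',np.percentile(q@ey,[.3,99.7]),'up ext',np.percentile((q-c)@up,[.3,99.7]))
cy=np.mean(np.percentile(q@ey,[.3,99.7]))
# hinge: underside plane at z=.055 
c0=c-.012*n; # pt on underside
hp=c0+up*((.055-c0[2])/up[2]); hp=hp+ey*(cy-hp@ey)
print('hinge',hp,'origin',hp-ex*.085,'lid len check',((q-hp)@up).max())
tab=hp+up*.178+n*.006;bt=hp+up*.07+n*.042;bs=hp-.07*ex;bs[2]=.097
print('tab',tab,'btn',bt,'btn shut',bs)
print(proj('scene',[tab,bt]),proj('top',[tab,hp-ex*.17]))
# rim from top
z=np.load('pics/top0.npz');im,d=z['im'],z['d'];P=cloud('top',d);h=cv2.cvtColor(im,cv2.COLOR_RGB2HSV)
m=(h[...,0]>98)&(h[...,0]<130)&(h[...,1]>110)&(P[...,2]>.045)&(P[...,2]<.062);m[:,:270]=0;m[:,400:]=0
r=(P[m]-hp);print('rim ex',np.percentile(r@ex,[1,99]),'ey',np.percentile(r@ey,[1,99]),m.sum())
m=(h[...,0]>20)&(h[...,0]<32)&(h[...,1]>150);m[:,:370]=0;m[:,430:]=0;m[:230]=0;m[290:]=0
print('yellow',np.median(P[m],0),m.sum())
E
```

```text
n [ 0.92427428 -0.1719888   0.34078865] 4589
lid angle 1.2230406927495472 yaw -0.18397565630862606
y ext [-0.04385689  0.17357735] up ext [-0.08306087  0.07050391]
hinge [ 0.61255684 -0.04801088  0.055     ] origin [ 0.52899129 -0.03246101  0.055     ] lid len check 0.1720534521979971
tab [ 0.5584658  -0.03794563  0.22438964] btn [ 0.62792374 -0.05087035  0.13512292] btn shut [ 0.54373815 -0.03520511  0.097     ]
[[284.87339564 188.34758008]
 [278.25037983 236.44445432]] [[334.58520953 162.33873299]
 [323.47094101 215.7692758 ]]
rim ex [-0.16795833 -0.0299765 ] ey [-0.11019996  0.10755903] 437
yellow [ 0.33038109 -0.21413126  0.0298376 ] 168
```

jog_arm --pt "0 0 0.115 0 0 -2 0" --pt "0 0 0.115 0 0 -2 0" --pt "0 0 0.115 0 0 -2 0" --pt "0 0 0.115 0 0 -2 0" --pt "0 0 0 1.8 -3.2 0 0" --pt "0 0 0 1.8 -3.2 0 0" --pt "0 0 0 1.8 -3.2 0 0" --pt "0 0 0 1.8 -3.2 0 0" --pt "0 0 0 1.8 -3.2 0 0" --pt "0 0 0 1.8 -3.2 0 0" --pt "0 0 0 1.8 -3.2 0 0" --pt "0 0 0 1.8 -3.2 0 0" --grip_force 30

```text
t: 1.1
tool_pos: [0.3589, -0.3747, 0.3328]
tool_rot: [-3.128, 0.291, 0.0]
contact_force: [1.4, -0.4, -0.1]
opening: -0.0001
```

```bash
cat >> h.py <<'E'
HP=np.array([0.61256,-0.04801,0.055]);YAW=-.184
EX=np.array([np.cos(YAW),np.sin(YAW),0]);EY=np.array([-np.sin(YAW),np.cos(YAW),0])
def st():
    o=ctrl.get_obs();p=o['tool_pos'];r=p-HP;M=R.from_rotvec(o['tool_rot']).as_matrix()
    print('t',o['t'],'hinge-rel x,y cm',(100*np.array([r@EX,r@EY])).round(2),'z',(p[2]*100).round(2),'F',o['contact_force'].round(2),'open',o['opening'])
    print('toolx in case',(M[:,0]@EX).round(3),(M[:,0]@EY).round(3),'toolz',M[:,2].round(3))
E
python3 -c "from h import *;st()"
```

```text
t 1.1 hinge-rel x,y cm [-18.96 -36.76] z 33.28 F [ 1.38 -0.44 -0.09] open -5.902563143881969e-05
toolx in case 1.0 -0.002 toolz [-0.     0.001 -1.   ]
```

jog_arm --pt "0 0 0 1.9 -3.05 0 0" --pt "0 0 0 1.9 -3.05 0 0" --pt "0 0 0 1.9 -3.05 0 0" --pt "0 0 0 1.9 -3.05 0 0" --pt "0 0 0 1.9 -3.05 0 0" --pt "0 0 0 1.9 -3.05 0 0" --pt "0 0 0 1.9 -3.05 0 0" --pt "0 0 0 1.9 -3.05 0 0" --pt "0 0 0 1.9 -3.05 0 0" --pt "0 0 0 1.9 -3.05 0 0" --pt "0 0 0 1.9 -3.05 0 0" --pt "0 0 0 1.9 -3.05 0 0"

```text
t: 2.1
tool_pos: [0.6505, -0.057, 0.3326]
tool_rot: [3.128, -0.29, -0.002]
contact_force: [0.1, -0.1, 0.6]
opening: -0.0001
```

```bash
python3 -c "from h import *;st()"
```

```text
t 2.1 hinge-rel x,y cm [ 3.9  -0.19] z 33.26 F [ 0.1  -0.06  0.58] open -8.294711949744971e-05
toolx in case 1.0 -0.001 toolz [-0.001  0.    -1.   ]
```

jog_arm --pt "0 0 0 0 0 2.5 0" --pt "0 0 0 0 0 2.5 0" --pt "0 0 0 0 0 2.5 0" --pt "0 0 0 0 0 2.5 0" --pt "0 0 0 -1 0 0 0" --pt "0 0 0 -1 0 0 0" --pt "0 0 0 0 0 0 0"

```text
t: 2.68
tool_pos: [0.6289, -0.0547, 0.2344]
tool_rot: [-3.128, 0.29, -0.0]
contact_force: [-0.4, -0.5, 1.4]
opening: -0.0002
```

```bash
python3 - <<'E'
from h import *
st()
im,d=vision.get_image('scene');cv2.imwrite('pics/s1.png',cv2.resize(cv2.cvtColor(im,cv2.COLOR_RGB2BGR)[80:290,180:400],None,fx=2.5,fy=2.5))
E
```

```text
t 2.6833 hinge-rel x,y cm [ 1.73 -0.35] z 23.44 F [-0.45 -0.47  1.38] open -0.0002480521856257725
toolx in case 1.0 -0.001 toolz [ 0.  0. -1.]
```

View pics/s1.png

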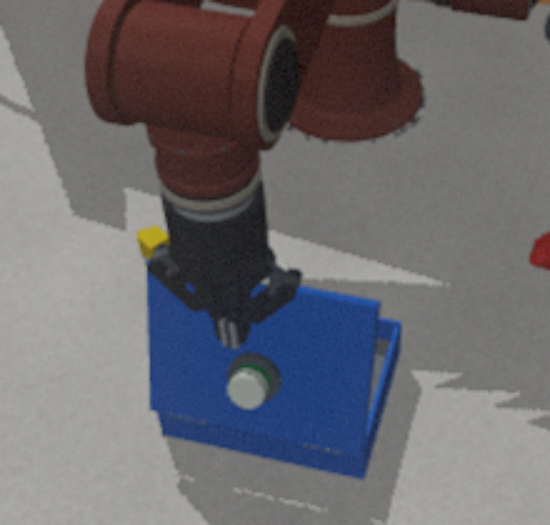

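jog_arm --pt "0 0 0 -1.2 -0.1 0.1 0" --pt "0 0 0 -1.2 -0.1 0.1 0" --pt "0 0 0 -1.2 -0.1 0.1 0" --pt "0 0 0 -1.2 0 0.1 0" --pt "0 0 0 -1.1 0 0.45 0" --pt "0 0 0 -1.1 0 0.45 0" --pt "0 0 0 -1.1 0 0.45 0" --pt "0 0 0 -0.88 0 0.59 0" --pt "0 0 0 -0.88 0 0.59 0" --pt "0 0 0 -0.88 0 0.59 0" --pt "0 0 0 0 0 0 0"

```text
t: 3.65
tool_pos: [0.5252, -0.0323, 0.2002]
tool_rot: [3.128, -0.291, 0.006]
contact_force: [-0.6, 0.2, 0.3]
opening: -0.0004
```

```bash
cat >> h.py <<'E'
def lid(n='scene'):
    im,d=vision.get_image(n);P=cloud(n,d);h=cv2.cvtColor(im,cv2.COLOR_RGB2HSV)
    r=P-HP;X,Y=r@EX,r@EY
    m=(h[...,0]>98)&(h[...,0]<130)&(h[...,1]>110)&(d>0)&(abs(Y)<.11)&(abs(Y)>.055)&(X>-.19)&(X<.02)&(r[...,2]>.004)
    g=m&(np.hypot(X,r[...,2])>.06)
    a=np.arctan2(r[...,2][g]-0,-X[g])-np.arcsin(.012/np.hypot(X[g],r[...,2][g]))
    print('lid angle',np.percentile(a,[10,50,90]).round(3),g.sum()); return im,d
E
python3 -c "from h import *;st();lid()"
```

```text
t 3.65 hinge-rel x,y cm [-8.87 -0.06] z 20.02 F [-0.62  0.17  0.25] open -0.00035165574476456933
toolx in case 1.0 -0.001 toolz [ 0.004 -0.001 -1.   ]
lid angle [0.806 0.826 0.846] 1974
```

jog_arm --pt "0 0 0 -0.8 0 0.8 0" --pt "0 0 0 -0.8 0 0.8 0" --pt "0 0 0 -0.8 0 0.8 0" --pt "0 0 0 -0.57 0 0.89 0" --pt "0 0 0 -0.57 0 0.89 0" --pt "0 0 0 -0.57 0 0.89 0" --pt "0 0 0 -0.29 0 0.73 0" --pt "0 0 0 -0.29 0 0.73 0" --pt "0 0 0 -0.29 0 0.73 0" --pt "0 0 0 -0.29 0 0.73 0" --pt "0 0 0 0 0 0 0"

```text
t: 4.62
tool_pos: [0.4719, -0.0222, 0.1161]
tool_rot: [-3.128, 0.291, 0.005]
contact_force: [-0.7, 0.7, -0.6]
opening: 0.0002
```

```bash
python3 -c "from h import *;st();lid()"
```

```text
t 4.6167 hinge-rel x,y cm [-14.3   -0.04] z 11.61 F [-0.68  0.71 -0.57] open 0.0001966653427624781
toolx in case 1.0 -0.001 toolz [-0.003  0.001 -1.   ]
lid angle [0.16  0.178 0.2  ] 1504
```

jog_arm --pt "0 0 0 -0.08 0 0.5 0" --pt "0 0 0 -0.08 0 0.5 0" --pt "0 0 0 -0.08 0 0.5 0" --pt "0 0 0 0 0 0.4 0" --pt "0 0 0 0 0 0.3 0" --pt "0 0 0 0 0 0.2 0" --pt "0 0 0 0 0 0.1 0" --pt "0 0 0 0 0 0 0"

```text
t: 5.33
tool_pos: [0.4709, -0.0221, 0.0929]
tool_rot: [-3.128, 0.291, 0.0]
contact_force: [-0.6, -0.2, -0.4]
opening: -0.0001
```

```bash
python3 -c "from h import *;st();lid()"
```

```text
t 5.3333 hinge-rel x,y cm [-14.4   -0.05] z 9.29 F [-0.57 -0.18 -0.4 ] open -0.00010126366645044234
toolx in case 1.0 -0.001 toolz [-0.  0. -1.]
lid angle [0.011 0.03  0.049] 1346
```

jog_arm --pt "0 0 0 0 0 0.15 0" --pt "0 0 0 0 0 0.15 0" --pt "0 0 0 0 0 0.1 0" --pt "0 0 0 0 0 0 0"

```text
t: 5.72
tool_pos: [0.4711, -0.0221, 0.0891]
tool_rot: [3.128, -0.29, 0.001]
contact_force: [0.2, 1.0, -1.6]
opening: 0.0002
```

```bash
python3 -c "from h import *;st();lid()"
```

```text
t 5.7167 hinge-rel x,y cm [-14.38  -0.05] z 8.91 F [ 0.24  1.01 -1.59] open 0.00022412034204993405
toolx in case 1.0 -0.001 toolz [ 0. -0. -1.]
lid angle [-0.013  0.005  0.025] 1318
```

jog_arm --pt "0 0 0 0 0 0.1 0" --pt "0 0 0 0 0 0.1 0" --pt "0 0 0 0 0 0 0" --pt "0 0 0 0 0 0 0"

```text
t: 6.1
tool_pos: [0.4711, -0.0221, 0.0889]
tool_rot: [3.128, -0.29, -0.002]
contact_force: [-6.2, 0.3, 11.7]
opening: -0.0
```

```bash
python3 -c "from h import *;st();lid()"
```

```text
t 6.1 hinge-rel x,y cm [-14.38  -0.04] z 8.89 F [-6.23  0.26 11.71] open -3.8113881235175495e-05
toolx in case 1.0 -0.001 toolz [-0.001  0.    -1.   ]
lid angle [-0.014  0.005  0.024] 1316
```

jog_arm --pt "0 0 0 0 0 -0.5 0" --pt "0 0 0 0 0 -1.5 0" --pt "0 0 0 0 0 -2 0" --pt "0 0 0 0 0 -1.2 0" --pt "0 0 0 1.9 0 0 0" --pt "0 0 0 1.9 0 0 0" --pt "0 0 0 1.9 0 0 0" --pt "0 0 0 1.7 0 0 0" --pt "0 0 0 0 0 0 0" --pt "0 0 0 0 0 0 0"

```text
t: 6.98
tool_pos: [0.5438, -0.0358, 0.1391]
tool_rot: [-3.128, 0.29, 0.001]
contact_force: [-0.8, 0.5, 0.7]
opening: -0.0001
```

```bash
python3 - <<'E'
from h import *
st();im,d=lid()
cv2.imwrite('pics/s2.png',cv2.resize(cv2.cvtColor(im,cv2.COLOR_RGB2BGR)[120:290,200:370],None,fx=3.4,fy=3.4))
E
```

```text
t 6.9833 hinge-rel x,y cm [-6.98 -0.06] z 13.91 F [-0.78  0.48  0.69] open -0.00011896825536223878
toolx in case 1.0 -0.001 toolz [-0.001  0.    -1.   ]
lid angle [-0.013  0.006  0.025] 1217
```

View pics/s2.png

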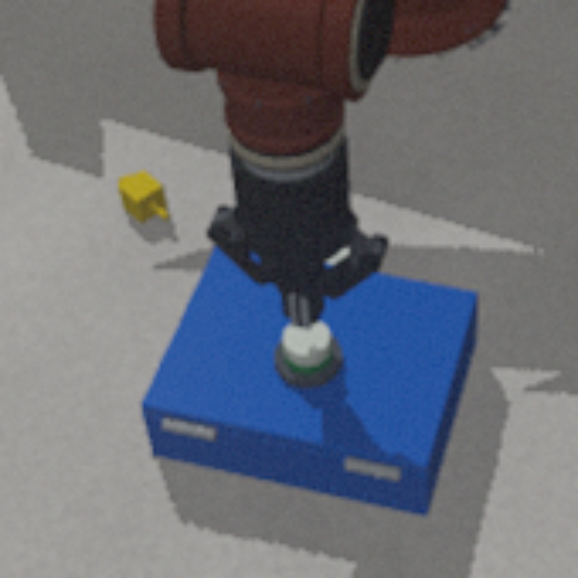

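The lid is shut. The fingertips at (302,310) are centred over the button at (305,345), and its green band is fully visible.

jog_arm --pt "0 0 0 0 0 0.8 0" --pt "0 0 0 0 0 0.6 0" --pt "0 0 0 0 0 0.4 0" --pt "0 0 0 0 0 0.2 0" --pt "0 0 0 0 0 0.15 0" --pt "0 0 0 0 0 0.15 0" --pt "0 0 0 0 0 0 0" --pt "0 0 0 0 0 0 0"

```text
t: 7.7
tool_pos: [0.5437, -0.0357, 0.1165]
tool_rot: [3.128, -0.291, -0.0]
contact_force: [-1.5, 1.4, 4.3]
opening: -0.0001
```

```bash
python3 -c "from h import *;st()"
```

```text
t 7.7 hinge-rel x,y cm [-7.   -0.05] z 11.65 F [-1.54  1.36  4.29] open -9.599206144114365e-05
toolx in case 1.0 -0.001 toolz [-0.  0. -1.]
```

jog_arm --pt "0 0 0 0 0 0.15 0" --pt "0 0 0 0 0 0.15 0" --pt "0 0 0 0 0 0.15 0" --pt "0 0 0 0 0 0.1 0" --pt "0 0 0 0 0 0 0" --pt "0 0 0 0 0 0 0"

```text
t: 8.2
tool_pos: [0.5441, -0.0358, 0.1111]
tool_rot: [3.128, -0.291, 0.001]
contact_force: [-2.7, 0.9, 4.9]
opening: 0.0001
```

```bash
python3 - <<'E'
from h import *
F=[];
st();im,d=lid()
for i in range(5): vision.get_image('top'); F.append(ctrl.get_obs()['contact_force'])
print(np.mean(F,0));st()
cv2.imwrite('pics/s3.png',cv2.resize(cv2.cvtColor(im,cv2.COLOR_RGB2BGR)[160:280,220:340],None,fx=4.8,fy=4.8))
E
```

```text
t 8.2 hinge-rel x,y cm [-6.96 -0.05] z 11.11 F [-2.72  0.93  4.92] open 8.685267388324493e-05
toolx in case 1.0 -0.001 toolz [ 0.001 -0.    -1.   ]
lid angle [-0.013  0.005  0.026] 1127
[-2.49910228  0.39308285  5.40906718]
t 8.5 hinge-rel x,y cm [-6.96 -0.05] z 11.12 F [-2.26  0.4   5.26] open -0.00012648367708998755
toolx in case 1.0 -0.001 toolz [ 0.001 -0.    -1.   ]
```

View pics/s3.png

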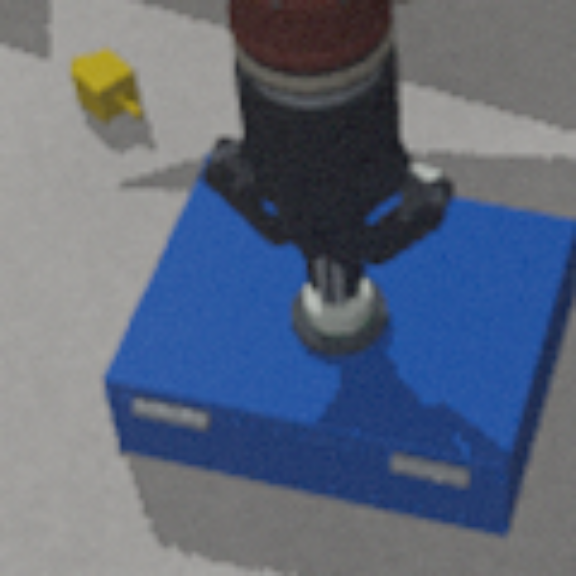

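The green band at (338,325) has all but vanished into the collar. The height (about 7.7 mm of travel) and the push (5.4 N, about 7 mm) agree. I'll hold a bit longer before handing in.

jog_arm --pt "0 0 0 0 0 0.03 0" --pt "0 0 0 0 0 0 0" --pt "0 0 0 0 0 0 0" --pt "0 0 0 0 0 0 0" --pt "0 0 0 0 0 0 0" --pt "0 0 0 0 0 0 0" --pt "0 0 0 0 0 0 0" --pt "0 0 0 0 0 0 0" --pt "0 0 0 0 0 0 0"

```text
t: 9.25
tool_pos: [0.544, -0.0358, 0.1109]
tool_rot: [3.128, -0.29, 0.001]
contact_force: [-2.3, 0.6, 6.0]
opening: 0.0002
```

```bash
python3 -c "
from h import *
st();print(ctrl.finish_job())"
```

```text
t 9.25 hinge-rel x,y cm [-6.96 -0.05] z 11.09 F [-2.32  0.63  6.03] open 0.0002415401020796283
toolx in case 1.0 -0.001 toolz [ 0.001 -0.    -1.   ]
the job is handed in; nothing more can be done
None
```

I shut the lid by pushing it down near its free edge with closed fingertips, then pressed the button straight down to half way. I handed the job in at 9.25 s with the button still held.

- **Lid:** the camera measured the lid angle at about 0.005 rad, within its ±0.02 rad spread. The arm felt it bottom out at about 12 N.
- **Button:** the fingertip height puts the travel at about 8 mm. The push was 6.0 N, against the 5.9 N expected at half way, so the two agree. In the last picture, taken 0.3 mm before the final position, only a hair of green still showed.
- **Bystanders:** I kept the path clear of them and felt no unexpected contact, but I did not measure their final positions. In the later pictures only the yellow dreidel was in view, and it looked undisturbed.

No check failed. The job reports no verdict, so I cannot confirm it passed.

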